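# Crack loose two gas caps, one of them left-handed

### The arm

A 7-joint arm with a two-finger parallel gripper is mounted at the origin on a cart in front of the work surface, level with it; the furniture and walls round the work are solid. World frame = base frame: x ahead of the robot, y to its left, z up, the work surface at z = 0. Lengths are in m, angles in rad, forces in N, time in s.
With the tool pointing down it reaches from about 0.35 to 0.9 m from the base axis. Payload 8.1 kg.
Tool frame: the origin (TCP) lies on the centre line of the jaws, within the pads' length; the fingertips stand 22 mm ahead of it and the grasp point (between the pads) lies 3 mm ahead of it; z points along the fingers, y is the line along which they close (so a half turn about z gives the same grasp; the last joint's range is limited). The gripper opens to 92 mm and grips with 3 to 60 N. Pads are 19 mm wide; open, the fingers measure 130 mm over their backs; the gripper's body (75 mm by 190 mm) begins 47 mm behind the grasp point.
Start: joints at [1.204, 0.434, 0.025, 1.573, -0.012, 1.134, -0.075], TCP at [0.163, -0.603, 0.249] pointing down, gripper open.
Joint ranges: [-2.62, 2.62], [-0.44, 2.09], [-1.27, 1.32], [0.08, 2.57], [-1.32, 4.46], [0.12, 2], [-2.74, 2.74]. Speed limits (rad/s): [2.22, 2.22, 3.01, 3.01, 3.14, 3.14, 3.14].

### API

Orientations are given as a rotation vector (axis times angle).
In Python, from rig import arm, optics gives the robot as it stands.
- The arm moves only by the tool send_rows, never from a script. Its argument "commands" is a list of rows, each a list of 5 numbers: the opening, from 0 (shut) to 1 (fully open), then the shift along the world's x, y, z in mm, then the turn about the world's z in degrees. In form: [[gripper, dx, dy, dz, roll], ...]. A call has 1 to 5 rows; each row shifts and turns the commanded pose from where the row before left it; what a row does not reach is not made up. A row lasts 1/8 s, in which the tool goes at most 62.5 mm and 10.7 degrees, less where a joint would pass 70% of its speed; a pose out of reach is approached as far as the arm can. A call with a gripper value outside its range is refused whole. The fingers move at their own pace and stop on an object; "force" is the grip in N (left out, the last holds). Time passes only in rows, so rows that do not move let the fingers close. It gives the time, the measured TCP pose, the force, the opening and the grip force at its end, in the units of the state.
- arm.get_state(): the state, without advancing time (a new reading comes with each control period).
- optics.capture(name): name is "scene" or "top" or "wrist"; returns (picture, depth): 400x640x3 uint8, blue, green, red; 400x640 float32, m along the optical axis (not along the pixel's ray), 0 where there is no reading.
- optics.get_calibration(name): a dict with "fx", "fy", "cx", "cy" (pixels), "dist_coeffs" ([k1, k2, p1, p2, k3] as OpenCV has them; the pictures are not rectified), "rvec" (rotation vector, rad) and "tvec" (3), from world to camera coordinates, as OpenCV has them; the wrist camera has in their place "T_tool_cam" (4x4, takes a point from camera to tool coordinates, whose origin is the TCP and whose axes are the flange's). Camera axes: x right, y down, z forward; pixel columns grow to the right and rows downward; lengths in m; the calibration is good to about 2 mm. A picture is of the moment at which its call begins: read the wrist's pose just before it. get_calibration takes no time and is no camera call.
- arm.hand_in(): hands the job in; it is judged then, once.
The state is a dict: "time": time; "joint_pos": joint angles; "qd": joint speeds; "tau": joint torques, N m; "tcp_pos": TCP position; "eef_rot": TCP orientation; "wrist_force": force on the tool from outside, world axes, zero at the start; "moment": the same for the moment, N m; "opening": opening from 0.0 (shut) to 1.0 (fully open); "grip_force": force on a finger pad.
Only numpy, scipy, OpenCV 4.12 (cv2) and the standard library are available. Lean on these libraries where they do the work, as an engineer would, in place of code of your own. Each camera call takes 0.05 s, during which the arm holds its last target. There are 200 camera calls.

### The job

Back both brass wing caps on the gas distribution block off by about a quarter turn each, so that the lines can be connected. One outlet is for fuel gas and has a left-hand thread, the other a normal one, but they are unmarked and look alike: feel gently which way each cap gives, and never force a cap against its stop. Let go of both caps at the end and leave the small things round the block where they stand.

Things in the scene. Friction and masses are not known exactly. Their poses are not given: they have to be found in the camera images.
- gas_block: Aluminium gas distribution block, 100 x 230 mm, 46 mm high, on a steel foot 130 x 250 x 6 mm, bolted down. Origin: centre of its underside on the worktop; y along the block, z up. The two capped outlets stand on its top, 75 mm either side of the middle along y, a low blanked port between them; two hose tails at the back. Either cap may be at either end.
- wing_1_mid (a point): Middle of the wing (grip bar) of one brass cap, on the cap's vertical turning axis, 90 mm above the worktop. The wing is an upright bar 70 mm long (point x axis, turns with the cap), 10 mm thick (y), from 75 to 101 mm above the worktop. Below it is the cap's round body, 36 mm in diameter, up to 77 mm. Both caps look the same; either may have the left-hand thread.
- wing_2_mid (a point): The same point and axes on the other brass cap; same sizes.
- wing_1 (a joint): Turn of the cap of wing_1_mid on its stub, rad, anticlockwise from above positive; 0 = home, as found. One way it loosens, against a steady friction of about 0.15 N m, and stays where it is left. The other way is a dead stop: there only the springy stub below twists along, and the moment keeps rising by 3 N m per rad. It does not rise.
- wing_2 (a joint): The same for the cap of wing_2_mid, same sign, same moments. One of the two caps loosens anticlockwise (right-hand thread), the other clockwise (left-hand thread).
- vial_blue: Bystander: small white vial with a blue cap, 23 mm diameter, 42 mm high, standing in front of the block; origin at the centre of its foot.
- vial_black: Bystander: small white vial with a black cap, 23 mm diameter, 42 mm high, standing in front of the block; origin at the centre of its foot.
- beaker: Bystander: small beaker, 45 mm diameter, 55 mm high, behind the block; origin at the centre of its foot.
- bottle: Bystander: white bottle with a blue cap, 54 mm diameter, 105 mm high, behind the block; origin at the centre of its foot.
- tweezers: Bystander: steel tweezers, 122 x 13 x 10 mm, lying beside the block's right end.
- stub_1_corner (a point): A corner of the brass hexagon (32 mm across corners) under the cap of wing_1_mid, 16 mm from the turning axis, 54 mm above the worktop. The hexagon sits on an elastic seal, 3 N m per rad: loosening friction twists it 0.05 rad (0.8 mm); at 0.17 rad, 0.5 N m, the corner has shifted 2.7 mm and the outlet is strained. It springs back.
- stub_2_corner (a point): The same on the hexagon under the cap of wing_2_mid.

How it is judged:
By the outcome, as a careful person would: the job done as asked, in the order asked, and still so for the second after the job is handed in, with the robot touching nothing.
It also fails if it takes over 51 s, if anything falls off the work surface, if the arm or the gripper's body presses on something with over 40 N, if the wrist force passes 120 N, or if a joint passes its speed limit or range.

## Working session

There is one attempt and no reset: what is moved stays moved. The work goes in short steps, Python scripts to look and compute and a tool call to move; the robot and the scene stay as the last step left them, time stands still between calls to the robot, and variables do not carry over. Pictures are saved under pics/ and viewed, at most 10 in all, crops included, and the job is handed in when it is done.

Besides the shell and the picture viewer there is one more tool, called after "Emit:" by a JSON object that holds its "method" and its "body", one argument or row to a line. send_rows: Moves the arm, as the interface text tells. Its arguments: {"type":"object","properties":{"commands":{"type":"array","items":{"type":"array","items":{"type":"number"}}},"force":{"type":"number"}},"required":["commands"]}

```bash
mkdir -p pics; ls; cat > h.py <<'E'
import numpy as np, cv2, pickle
from rig import arm, optics
def cap(n):
    s=arm.get_state(); p,d=optics.capture(n); c=optics.get_calibration(n)
    return s,p,d,c
def world(n,s,d,c):
    K=np.array([[c['fx'],0,c['cx']],[0,c['fy'],c['cy']],[0,0,1.]])
    v,u=np.mgrid[0:400,0:640]
    uv=cv2.undistortPoints(np.stack([u,v],-1).reshape(-1,1,2).astype(float),K,np.array(c['dist_coeffs'],float)).reshape(400,640,2)
    P=np.dstack([uv,np.ones((400,640))])*d[...,None]
    if n=='wrist':
        T=np.array(c['T_tool_cam']); R=cv2.Rodrigues(np.array(s['eef_rot'],float))[0]
        return (P@T[:3,:3].T+T[:3,3])@R.T+np.array(s['tcp_pos'])
    R=cv2.Rodrigues(np.array(c['rvec'],float))[0]
    return (P-np.array(c['tvec']).ravel())@R
E
python3 - <<'E'
from h import *
for n in ('top','scene'):
    s,p,d,c=cap(n); cv2.imwrite(f'pics/{n}0.png',p); W=world(n,s,d,c)
    m=(W[...,2]>.085)&(W[...,2]<.103)&(d>0)&(W[...,0]>.3)
    k,l,st,ce=cv2.connectedComponentsWithStats(m.astype(np.uint8))
    for i in range(1,k):
        if st[i,4]>25:
            q=W[l==i]; pc=np.linalg.eigh(np.cov(q[:,:2].T)); a=pc[1][:,1]
            print(n,ce[i].round(),st[i,4],q.mean(0).round(4),((q.max(0)+q.min(0))/2).round(4),np.ptp(q,0).round(3),np.degrees(np.arctan2(a[1],a[0])).round(1))
print(s)
E
```

```text
pics
top [374.   8.] 4782 [ 0.8905 -0.2995  0.0929] [ 0.8732 -0.3018  0.094 ] [0.066 0.696 0.018] 90.6
top [279.  56.] 300 [ 0.7932 -0.1221  0.0925] [ 0.7996 -0.1205  0.094 ] [0.042 0.048 0.018] 98.8
top [210. 199.] 628 [ 0.5297 -0.0068  0.0939] [ 0.5415 -0.0068  0.094 ] [0.482 0.002 0.018] -179.9
top [452. 106.] 36 [ 0.6962 -0.4364  0.0928] [ 0.6989 -0.438   0.0938] [0.012 0.011 0.017] 45.8
top [281. 131.] 181 [ 0.6502 -0.1291  0.0919] [ 0.6518 -0.1287  0.094 ] [0.029 0.042 0.018] 94.3
top [476. 138.] 36 [ 0.637  -0.4756  0.0938] [ 0.6388 -0.477   0.0939] [0.012 0.009 0.018] -148.6
top [349. 202.] 268 [ 0.5199 -0.2481  0.0978] [ 0.5208 -0.2486  0.0939] [0.023 0.067 0.017] 77.3
top [264. 211.] 254 [ 0.5041 -0.1009  0.0985] [ 0.5049 -0.1007  0.0943] [0.015 0.067 0.017] 83.9
top [531. 329.] 62 [ 0.308  -0.5443  0.0947] [ 0.3069 -0.5481  0.0942] [0.013 0.03  0.017] 116.4
top [474. 332.] 57 [ 0.3035 -0.4505  0.0928] [ 0.3035 -0.4502  0.0922] [0.007 0.041 0.009] 89.1
scene [491. 165.] 2541 [ 0.8893 -0.1971  0.0941] [ 0.8747 -0.1346  0.094 ] [0.07  0.59  0.018] 90.1
scene [274. 163.] 1887 
[... 862 characters left out ...]
011] 48.9
{'time': 0.05, 'joint_pos': array([ 1.20440995,  0.43521921,  0.02497533,  1.5741248 , -0.01162544,
        1.13398192, -0.07507583]), 'qd': array([ 0.00277333, -0.00079561, -0.0007344 , -0.00274885,  0.00037936,
        0.0006746 , -0.00207199]), 'tau': array([ 3.48595102e-03, -6.69772053e+01,  9.89127718e-01, -3.15496266e+01,
       -6.06302381e-02,  3.75436724e-02,  4.89464230e-05]), 'tcp_pos': array([ 0.16278709, -0.60292286,  0.24793659]), 'eef_rot': array([-3.11277900e+00, -4.12858468e-01,  5.16791506e-04]), 'wrist_force': array([-0.17013745, -0.40431449, -0.03335722]), 'moment': array([-0.00432456,  0.00462216, -0.02062106]), 'grip_force': 0.0, 'opening': 0.9984602370107418}
```

View pics/top0.png

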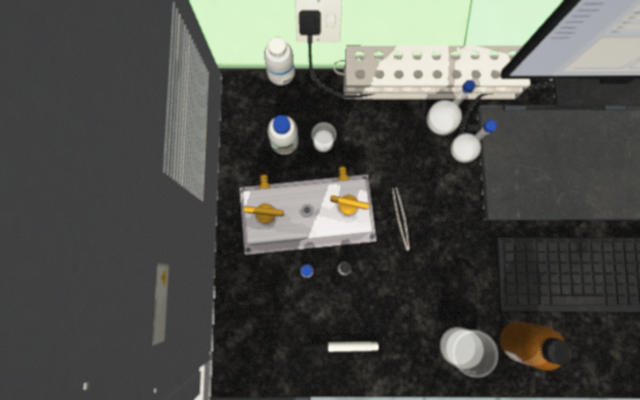

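View pics/scene0.png

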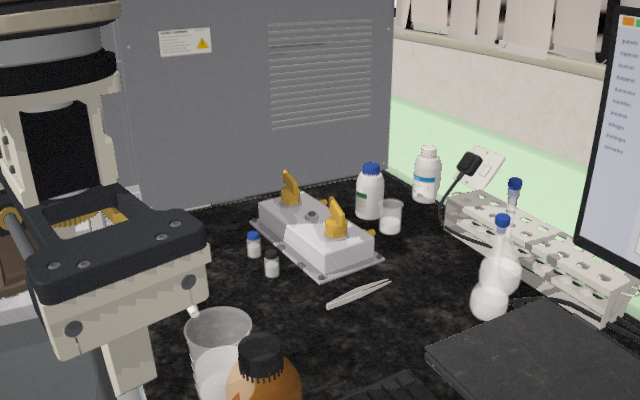

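```bash
python3 - <<'E'
from h import *
s,p,d,c=cap('top'); W=world('top',s,d,c)
print(c['tvec'],c['rvec'], (-cv2.Rodrigues(np.array(c['rvec']))[0].T@np.array(c['tvec']).ravel()).round(2))
x,y,z=W[...,0],W[...,1],W[...,2]
m=(d>0)&(x>.25)&(x<.85)&(y>-.06)&(y<.1)
for xx in np.arange(.3,.8,.1):
    k=m&(abs(x-xx)<.02)&(z>.06); print(xx.round(2), y[k].min().round(3) if k.any() else None, z[k].max().round(3) if k.any() else None)
# everything raised in work area
m=((d>0)&(z>.015)&(x>.32)&(x<.75)&(y<-.02)&(y>-.42)).astype(np.uint8)
k,l,st,ce=cv2.connectedComponentsWithStats(m)
for i in range(1,k):
    if st[i,4]>20: q=W[l==i]; print(ce[i].round(),q.min(0).round(3),q.max(0).round(3))
sh=cv2.Rodrigues(np.array(s['eef_rot']))[0]; print(sh.round(3))
E
```

```text
[-0.18539378  0.53967928  0.81248537] [ 2.12660541 -2.12356889  0.19898143] [ 0.38 -0.18  0.9 ]
0.3 -0.012 0.617
0.4 -0.011 0.637
0.5 -0.012 0.654
0.6 -0.012 0.591
0.7 -0.012 0.437
[391.  86.] [ 0.747 -0.42   0.052] [ 0.75  -0.247  0.068]
[389.  92.] [ 0.747 -0.419  0.022] [ 0.75  -0.248  0.04 ]
[432. 117.] [ 0.675 -0.42   0.016] [ 0.72  -0.407  0.061]
[283. 134.] [ 0.631 -0.156  0.015] [ 0.681 -0.103  0.108]
[323. 136.] [ 0.634 -0.227  0.015] [ 0.678 -0.184  0.058]
[307. 211.] [ 0.452 -0.292  0.015] [ 0.599 -0.056  0.104]
[344. 268.] [ 0.398 -0.254  0.016] [ 0.42  -0.232  0.044]
[307. 271.] [ 0.393 -0.184  0.015] [ 0.415 -0.164  0.044]
[[ 0.965  0.261 -0.   ]
 [ 0.261 -0.965  0.001]
 [-0.    -0.001 -1.   ]]
```

Top: wings at (264,212) and (349,205), vials in front (307,271) and (344,268), bottle and beaker behind. The cabinet face is about 93 mm left of the left cap, so the body cannot turn to face it there. Right cap: (0.520, -0.249), bar at about 78°. Left cap: (0.5045, -0.101), bar at about 84°. Their 148.5 mm spacing agrees with 150 mm.

Emit:
{"method": "send_rows", "body": {
  "commands": [
    [1, 0, 0, 40, 0],
    [1, 0, 0, 40, 0],
    [1, 40, 39, 0, 7],
    [1, 40, 39, 0, 7],
    [1, 40, 39, 0, 7]
  ],
  "force": 20
}}

```text
time: 0.78
tcp_pos: [0.2839, -0.485, 0.3287]
eef_rot: [-2.985, -0.979, 0.0]
wrist_force: [1.8, -0.7, 0.1]
opening: 0.999
grip_force: 0.0
```

Emit:
{"method": "send_rows", "body": {
  "commands": [
    [1, 40, 39, 0, 7],
    [1, 40, 39, 0, 7],
    [1, 40, 39, 0, 7],
    [1, 40, 39, 0, 7],
    [1, 40, 39, 0, 7]
  ]
}}

```text
time: 1.4
tcp_pos: [0.4839, -0.29, 0.3286]
eef_rot: [-2.552, -1.832, 0.0]
wrist_force: [0.1, -1.3, -0.8]
opening: 1.001
grip_force: 0.0
```

Emit:
{"method": "send_rows", "body": {
  "commands": [
    [1, 37, 42, -30, 7],
    [1, 0, 0, -40, 0],
    [1, 0, 0, 0, 0],
    [1, 0, 0, 0, 0]
  ]
}}

```text
time: 1.9
tcp_pos: [0.5194, -0.2511, 0.2604]
eef_rot: [2.44, 1.977, 0.0]
wrist_force: [1.6, -0.1, 0.4]
opening: 0.997
grip_force: 0.0
```

```bash
cat > look.py <<'E'
from h import *
import sys
s,p,d,c=cap('wrist'); cv2.imwrite(f'pics/{sys.argv[1]}.png',p); W=world('wrist',s,d,c)
z=W[...,2]
m=((z>.093)&(z<.106)&(d>0)&(W[...,0]<.6)&(W[...,1]>-.32)&(W[...,1]<-.04)).astype(np.uint8)
k,l,st,ce=cv2.connectedComponentsWithStats(m)
for i in range(1,k):
    if st[i,4]>60:
        q=W[l==i]; r=cv2.minAreaRect((q[:,:2]*1000).astype(np.float32)); b=cv2.boxPoints(r)
        e=max((b[1]-b[0],b[2]-b[1]),key=np.linalg.norm)
        print(ce[i].round(),st[i,4],q.mean(0).round(4),np.round(r[0],1),np.round(r[1],1),'ang',np.degrees(np.arctan2(e[1],e[0])).round(1)%180)
R=cv2.Rodrigues(np.array(s['eef_rot']))[0]
print(s['time'],s['tcp_pos'].round(4),'closing ang',np.degrees(np.arctan2(R[1,1],R[0,1])).round(1),s['joint_pos'].round(2),s['wrist_force'].round(2),s['moment'].round(3),R[:,2].round(3))
E
python3 look.py w1
```

```text
[269.  32.] 758 [ 0.5051 -0.1081  0.0993] [ 504.5 -108.5] [54.2 10.5] ang 82.7
[320. 179.] 661 [ 0.5214 -0.2476  0.0993] [ 521.3 -249. ] [69.   9.9] ang 77.7
1.9 [ 0.5194 -0.2511  0.2604] closing ang -12.0 [ 0.63  0.38 -0.38  1.65  0.15  1.14  0.01] [ 1.56 -0.11  0.42] [-0.083 -0.109 -0.013] [ 0.001 -0.001 -1.   ]
```

Emit:
{"method": "send_rows", "body": {
  "commands": [
    [1, 2, 2, -40, 0],
    [1, 0, 0, -40, 0],
    [1, 0, 0, -40, 0],
    [1, 0, 0, -38, 0],
    [1, 0, 0, 0, 0]
  ]
}}

```text
time: 2.58
tcp_pos: [0.5202, -0.2486, 0.1004]
eef_rot: [-2.439, -1.976, 0.003]
wrist_force: [0.3, 0.4, 0.3]
opening: 0.999
grip_force: 0.0
```

Emit:
{"method": "send_rows", "body": {
  "commands": [
    [0.2, 0, 0, 0, 0],
    [0.2, 0, 0, 0, 0],
    [0.2, 0, 0, 0, 0],
    [0.2, 0, 0, 0, 0]
  ]
}}

```text
time: 3.08
tcp_pos: [0.5216, -0.2482, 0.1018]
eef_rot: [2.439, 1.979, 0.001]
wrist_force: [0.4, -0.7, 0.4]
opening: 0.615
grip_force: 0.0
```

```bash
python3 look.py w2
```

```text
[214.  16.] 843 [ 0.5034 -0.1295  0.0987] [ 502.5 -129.2] [12.8 10.4] ang 84.6
[318. 236.] 1460 [ 0.5247 -0.2334  0.0992] [ 524.4 -235.3] [41.1  9.7] ang 77.7
[249. 250.] 540 [ 0.4895 -0.2334  0.0997] [ 490.6 -236.1] [11.9 24.5] ang 123.9
[387. 250.] 555 [ 0.557  -0.2478  0.0997] [ 554.7 -250.2] [25.2 12. ] ang 33.6
[317. 309.] 312 [ 0.5153 -0.2755  0.0994] [ 515.4 -275.7] [13.5  9.3] ang 77.6
3.075 [ 0.5216 -0.2482  0.1018] closing ang -11.9 [ 0.59  0.55 -0.34  1.83  0.24  0.81 -0.08] [ 0.38 -0.67  0.44] [-0.055 -0.099 -0.011] [ 0.001 -0.    -1.   ]
```

Emit:
{"method": "send_rows", "body": {
  "commands": [
    [0, 0, 0, 0, 0],
    [0, 0, 0, 0, 0],
    [0, 0, 0, 0, 0],
    [0, 0, 0, 0, 0],
    [0, 0, 0, 0, 0]
  ]
}}

```text
time: 3.75
tcp_pos: [0.5214, -0.2481, 0.1012]
eef_rot: [2.44, 1.979, 0.0]
wrist_force: [0.5, 0.0, -0.9]
opening: 0.107
grip_force: 20.0
```

```bash
cat > st.py <<'E'
from h import *
s=arm.get_state(); R=cv2.Rodrigues(np.array(s['eef_rot']))[0]
print(s['time'],s['tcp_pos'].round(4),'closing ang',np.degrees(np.arctan2(R[1,1],R[0,1])).round(2),s['opening'],s['grip_force'],s['wrist_force'].round(2),s['moment'].round(3))
E
python3 st.py
```

```text
3.75 [ 0.5214 -0.2481  0.1012] closing ang -11.89 0.10737583054143653 19.97546821832657 [ 0.48  0.01 -0.86] [-0.054 -0.163 -0.103]
```

Emit:
{"method": "send_rows", "body": {
  "commands": [
    [0, 0, 0, 0, 2],
    [0, 0, 0, 0, 0],
    [0, 0, 0, 0, 0]
  ]
}}

```text
time: 4.12
tcp_pos: [0.5214, -0.2481, 0.1012]
eef_rot: [2.405, 2.021, 0.0]
wrist_force: [0.3, 0.4, -1.4]
opening: 0.109
grip_force: 20.0
```

```bash
python3 st.py
```

```text
4.125 [ 0.5214 -0.2481  0.1012] closing ang -9.9 0.10870089918605606 19.969927668571472 [ 0.27  0.45 -1.37] [-0.034 -0.289 -0.131]
```

Emit:
{"method": "send_rows", "body": {
  "commands": [
    [0, 0, 0, 0, 2],
    [0, 0, 0, 0, 0],
    [0, 0, 0, 0, 0]
  ]
}}

```text
time: 4.5
tcp_pos: [0.5214, -0.248, 0.1012]
eef_rot: [-2.369, -2.063, -0.0]
wrist_force: [0.5, 0.4, -2.1]
opening: 0.11
grip_force: 20.0
```

```bash
python3 st.py
```

```text
4.5 [ 0.5214 -0.248   0.1012] closing ang -7.9 0.10973607487464672 19.987933337688446 [ 0.49  0.37 -2.06] [-0.013 -0.327 -0.202]
```

Emit:
{"method": "send_rows", "body": {
  "commands": [
    [0, 0, 0, 0, 2],
    [0, 0, 0, 0, 0],
    [0, 0, 0, 0, 0]
  ]
}}

```text
time: 4.88
tcp_pos: [0.5214, -0.2481, 0.1012]
eef_rot: [2.333, 2.104, 0.0]
wrist_force: [1.4, -0.4, -1.7]
opening: 0.11
grip_force: 20.1
```

```bash
python3 st.py
```

```text
4.875 [ 0.5214 -0.2481  0.1012] closing ang -5.9 0.10993525942564711 20.065893530845642 [ 1.4  -0.39 -1.66] [-0.006 -0.307 -0.24 ]
```

Emit:
{"method": "send_rows", "body": {
  "commands": [
    [0, 0, 0, 0, -3],
    [0, 0, 0, 0, -3],
    [0, 0, 0, 0, 0],
    [0, 0, 0, 0, 0]
  ]
}}

```text
time: 5.38
tcp_pos: [0.5214, -0.248, 0.1012]
eef_rot: [2.438, 1.981, -0.0]
wrist_force: [0.3, -0.2, -2.9]
opening: 0.107
grip_force: 20.0
```

```bash
python3 st.py
```

```text
5.375 [ 0.5214 -0.248   0.1012] closing ang -11.82 0.10748115690863254 19.974776208400726 [ 0.34 -0.21 -2.85] [-0.007 -0.427 -0.079]
```

Emit:
{"method": "send_rows", "body": {
  "commands": [
    [0, 0, 0, 0, -3],
    [0, 0, 0, 0, 0],
    [0, 0, 0, 0, 0]
  ]
}}

```text
time: 5.75
tcp_pos: [0.5214, -0.2481, 0.1012]
eef_rot: [2.489, 1.917, 0.0]
wrist_force: [2.6, -0.6, -2.8]
opening: 0.104
grip_force: 20.0
```

```bash
python3 st.py
```

```text
5.75 [ 0.5214 -0.2481  0.1012] closing ang -14.8 0.10441287158270766 20.00557690858841 [ 2.58 -0.59 -2.8 ] [-0.16  -0.457  0.145]
```

Emit:
{"method": "send_rows", "body": {
  "commands": [
    [0, 0, 0, 0, -3],
    [0, 0, 0, 0, 0],
    [0, 0, 0, 0, 0]
  ]
}}

```text
time: 6.12
tcp_pos: [0.5215, -0.248, 0.1012]
eef_rot: [2.538, 1.851, 0.0]
wrist_force: [1.9, -0.7, -3.7]
opening: 0.108
grip_force: 20.0
```

```bash
python3 st.py
```

```text
6.125 [ 0.5215 -0.248   0.1012] closing ang -17.79 0.10788337301481853 20.01563251018524 [ 1.95 -0.71 -3.74] [-0.154 -0.576  0.164]
```

Emit:
{"method": "send_rows", "body": {
  "commands": [
    [0, 0, 0, 0, -3],
    [0, 0, 0, 0, 0],
    [0, 0, 0, 0, 0]
  ]
}}

```text
time: 6.5
tcp_pos: [0.5214, -0.2481, 0.1012]
eef_rot: [2.586, 1.784, 0.0]
wrist_force: [2.8, -1.2, -4.0]
opening: 0.11
grip_force: 20.0
```

```bash
python3 st.py
```

```text
6.5 [ 0.5214 -0.2481  0.1012] closing ang -20.8 0.10973217890097135 20.015353560447693 [ 2.75 -1.17 -4.01] [-0.227 -0.653  0.176]
```

```bash
python3 look.py w3
```

```text
[172.  26.] 1470 [ 0.5042 -0.1252  0.0988] [ 502.9 -124.9] [22.1 11. ] ang 83.9
[318. 239.] 1984 [ 0.5265 -0.2354  0.099 ] [ 525.3 -236.8] [34.5 34.4] ang 22.1
[318. 310.] 332 [ 0.5118 -0.2741  0.0995] [ 511.6 -274.6] [14.2  9.3] ang 69.9
6.5 [ 0.5214 -0.2481  0.1012] closing ang -20.8 [ 0.56  0.54 -0.3   1.83  0.21  0.8  -0.21] [ 2.75 -1.17 -4.01] [-0.227 -0.653  0.176] [ 0. -0. -1.]
```

Emit:
{"method": "send_rows", "body": {
  "commands": [
    [0, 0, 0, 0, -4],
    [0, 0, 0, 0, -4],
    [0, 0, 0, 0, -4],
    [0, 0, 0, 0, 0]
  ]
}}

```text
time: 7.05
tcp_pos: [0.5216, -0.2481, 0.1012]
eef_rot: [2.758, 1.503, 0.0]
wrist_force: [3.9, -1.1, -4.9]
opening: 0.108
grip_force: 20.0
```

```bash
python3 st.py
```

```text
7.05 [ 0.5216 -0.2481  0.1012] closing ang -32.82 0.10766509823005514 20.013940036296844 [ 3.92 -1.06 -4.95] [-0.307 -0.812  0.175]
```

Steady at 0.175 N m over 12° more, so the right cap loosens clockwise. I'll carry on.

Emit:
{"method": "send_rows", "body": {
  "commands": [
    [0, 0, 0, 0, -5],
    [0, 0, 0, 0, -5],
    [0, 0, 0, 0, -5],
    [0, 0, 0, 0, -5],
    [0, 0, 0, 0, -5]
  ]
}}

```text
time: 7.68
tcp_pos: [0.5218, -0.2483, 0.1012]
eef_rot: [3.019, 0.868, 0.001]
wrist_force: [3.5, -1.8, -5.9]
opening: 0.106
grip_force: 20.0
```

```bash
python3 st.py
```

```text
7.675 [ 0.5218 -0.2483  0.1012] closing ang -57.92 0.10647313710914 20.02488076686859 [ 3.48 -1.83 -5.88] [-0.54  -0.947  0.152]
```

Emit:
{"method": "send_rows", "body": {
  "commands": [
    [0, 0, 0, 0, -5],
    [0, 0, 0, 0, -5],
    [0, 0, 0, 0, -5],
    [0, 0, 0, 0, -5],
    [0, 0, 0, 0, -5]
  ]
}}

```text
time: 8.3
tcp_pos: [0.5218, -0.2486, 0.1012]
eef_rot: [3.135, 0.194, 0.001]
wrist_force: [4.0, -2.5, -7.0]
opening: 0.109
grip_force: 20.0
```

```bash
python3 st.py
```

```text
8.3 [ 0.5218 -0.2486  0.1012] closing ang -82.92 0.1094834970580475 20.02458304166794 [ 4.03 -2.51 -7.04] [-0.74  -0.995  0.165]
```

Emit:
{"method": "send_rows", "body": {
  "commands": [
    [0, 0, 0, 0, -5],
    [0, 0, 0, 0, -5],
    [0, 0, 0, 0, -5],
    [0, 0, 0, 0, -5],
    [0, 0, 0, 0, -2]
  ]
}}

```text
time: 8.93
tcp_pos: [0.5218, -0.2488, 0.1013]
eef_rot: [3.114, -0.407, 0.002]
wrist_force: [4.2, -4.2, -6.3]
opening: 0.106
grip_force: 20.0
```

```bash
python3 st.py
```

```text
8.925 [ 0.5218 -0.2488  0.1013] closing ang -104.88 0.10614458532888678 20.021182894706726 [ 4.23 -4.2  -6.26] [-0.886 -0.937  0.115]
```

Emit:
{"method": "send_rows", "body": {
  "commands": [
    [0.5, 0, 0, 0, 0],
    [0.5, 0, 0, 0, 0],
    [0.5, 0, 0, 0, 0],
    [0.5, 0, 0, 40, 0],
    [0.5, 0, 0, 60, 0]
  ]
}}

```text
time: 9.55
tcp_pos: [0.52, -0.2474, 0.2008]
eef_rot: [-3.114, 0.406, 0.007]
wrist_force: [0.6, -0.8, 0.5]
opening: 0.498
grip_force: 0.0
```

Emit:
{"method": "send_rows", "body": {
  "commands": [
    [0.5, 0, 0, 60, 9],
    [0, 0, 0, 0, 9],
    [0, 0, 0, 0, 0]
  ]
}}

```text
time: 9.93
tcp_pos: [0.5212, -0.248, 0.2617]
eef_rot: [-3.14, -0.084, -0.001]
wrist_force: [-0.0, -0.2, -0.7]
opening: 0.333
grip_force: 0.0
```

```bash
python3 look.py w4
```

```text
[320. 181.] 647 [ 0.523  -0.2496  0.0993] [ 521.6 -249.6] [10.1 69. ] ang 168.2
[174. 189.] 679 [ 0.5067 -0.1017  0.099 ] [ 505.6 -101. ] [67.8 10.5] ang 83.6
9.925 [ 0.5212 -0.248   0.2617] closing ang -86.9 [ 0.32  0.35  0.05  1.68 -0.02  1.12 -1.15] [-0.02 -0.24 -0.72] [ 0.005 -0.029 -0.031] [ 0.001  0.    -1.   ]
```

Emit:
{"method": "send_rows", "body": {
  "commands": [
    [0.6, -3, 15, 0, 10],
    [0.6, -3, 15, 0, 10],
    [0.6, -3, 15, 0, 10],
    [0.6, -3, 15, 0, 10],
    [0.6, -4, 15, 0, 10]
  ]
}}

```text
time: 10.6
tcp_pos: [0.5045, -0.1724, 0.2599]
eef_rot: [-2.807, -1.407, 0.003]
wrist_force: [-0.5, -0.3, -0.1]
opening: 0.597
grip_force: 0.0
```

Emit:
{"method": "send_rows", "body": {
  "commands": [
    [0.6, 0, 15, 0, 10],
    [0.6, 0, 15, 0, 10],
    [0.6, 0, 15, 0, 10.5],
    [0.6, 0, 26, -10, 0],
    [0.6, 0, 0, 0, 0]
  ]
}}

```text
time: 11.22
tcp_pos: [0.5044, -0.0999, 0.2496]
eef_rot: [-2.339, -2.092, 0.002]
wrist_force: [0.7, -0.8, -0.2]
opening: 0.599
grip_force: 0.0
```

Emit:
{"method": "send_rows", "body": {
  "commands": [
    [0.6, 0, 0, -10, 0],
    [0.6, 0, 0, 0, 0]
  ]
}}

```text
time: 11.48
tcp_pos: [0.5046, -0.1029, 0.24]
eef_rot: [-2.343, -2.091, 0.003]
wrist_force: [0.8, -0.1, -0.2]
opening: 0.601
grip_force: 0.0
```

```bash
python3 look.py w5
```

```text
[319. 183.] 719 [ 0.5056 -0.098   0.0994] [505.1 -99.9] [68.9  9.4] ang 83.8
[349. 313.] 643 [ 0.521  -0.2468  0.0983] [ 521.1 -248.3] [10.9 68.2] ang 168.4
11.475 [ 0.5046 -0.1029  0.24  ] closing ang -6.5 [ 0.32  0.29 -0.28  1.83  0.09  1.04 -0.11] [ 0.81 -0.13 -0.17] [-0.007 -0.088 -0.008] [-0.002 -0.    -1.   ]
```

Emit:
{"method": "send_rows", "body": {
  "commands": [
    [0.6, 0, 2, -40, 0],
    [0.6, 0, 0, -40, 0],
    [0.6, 0, 0, -40, 0],
    [0.6, 0, 0, -18, 0],
    [0.6, 0, 0, 0, 0]
  ]
}}

```text
time: 12.15
tcp_pos: [0.5045, -0.1005, 0.1021]
eef_rot: [-2.341, -2.092, 0.003]
wrist_force: [-0.6, 0.1, -0.6]
opening: 0.601
grip_force: 0.0
```

Emit:
{"method": "send_rows", "body": {
  "commands": [
    [0, 0, 0, 0, 0],
    [0, 0, 0, 0, 0],
    [0, 0, 0, 0, 0],
    [0, 0, 0, 0, 0],
    [0, 0, 0, 0, 0]
  ]
}}

```text
time: 12.78
tcp_pos: [0.5055, -0.1001, 0.1034]
eef_rot: [2.342, 2.094, 0.0]
wrist_force: [1.9, -0.9, 0.4]
opening: 0.112
grip_force: 17.5
```

```bash
python3 st.py
```

```text
12.775 [ 0.5055 -0.1001  0.1034] closing ang -6.39 0.11236189372197893 17.473022639751434 [ 1.91 -0.92  0.41] [-0.15  -0.843  0.042]
```

Emit:
{"method": "send_rows", "body": {
  "commands": [
    [0, 0, 0, 0, 2],
    [0, 0, 0, 0, 2],
    [0, 0, 0, 0, 0],
    [0, 0, 0, 0, 0]
  ]
}}

```text
time: 13.28
tcp_pos: [0.5056, -0.1001, 0.1034]
eef_rot: [2.267, 2.174, 0.001]
wrist_force: [0.3, -0.3, 2.8]
opening: 0.109
grip_force: 20.0
```

```bash
python3 st.py
```

```text
13.275 [ 0.5056 -0.1001  0.1034] closing ang -2.41 0.10928710584808239 20.018846690654755 [ 0.26 -0.27  2.75] [-0.1   -0.301 -0.152]
```

Emit:
{"method": "send_rows", "body": {
  "commands": [
    [0, 0, 0, 0, 2],
    [0, 0, 0, 0, 0],
    [0, 0, 0, 0, 0]
  ]
}}

```text
time: 13.65
tcp_pos: [0.5056, -0.1001, 0.1033]
eef_rot: [2.229, 2.213, 0.001]
wrist_force: [2.1, -0.2, 4.1]
opening: 0.101
grip_force: 20.0
```

```bash
python3 st.py
```

```text
13.65 [ 0.5056 -0.1001  0.1033] closing ang -0.4 0.10102151115006175 20.019623637199402 [ 2.1  -0.21  4.13] [-0.102 -0.441 -0.157]
```

Emit:
{"method": "send_rows", "body": {
  "commands": [
    [0, 0, 0, 0, 3],
    [0, 0, 0, 0, 3],
    [0, 0, 0, 0, 0]
  ]
}}

```text
time: 14.02
tcp_pos: [0.5056, -0.1001, 0.1033]
eef_rot: [2.11, 2.327, 0.001]
wrist_force: [1.5, -0.2, 2.9]
opening: 0.105
grip_force: 20.0
```

```bash
python3 st.py
```

```text
14.025 [ 0.5056 -0.1001  0.1033] closing ang 5.58 0.10502589589111082 20.018843114376068 [ 1.48 -0.21  2.86] [-0.119 -0.435 -0.163]
```

Flat at about 0.15 N m over 8°, so this one loosens anticlockwise. I'll turn it as far as the cabinet allows, to a closing angle of about 29°.

Emit:
{"method": "send_rows", "body": {
  "commands": [
    [0, 0, 0, 0, 5],
    [0, 0, 0, 0, 5],
    [0, 0, 0, 0, 5],
    [0, 0, 0, 0, 5],
    [0, 0, 0, 0, 4]
  ]
}}

```text
time: 14.65
tcp_pos: [0.5058, -0.1001, 0.1034]
eef_rot: [1.578, 2.715, 0.001]
wrist_force: [1.9, -0.0, 2.3]
opening: 0.107
grip_force: 20.0
```

```bash
python3 st.py
```

```text
14.65 [ 0.5058 -0.1001  0.1034] closing ang 29.66 0.10684341498803841 20.02704530954361 [ 1.95 -0.04  2.31] [-0.021 -0.699 -0.189]
```

Emit:
{"method": "send_rows", "body": {
  "commands": [
    [0.5, 0, 0, 0, 0],
    [0.5, 0, 0, 0, 0],
    [0.5, 0, 0, 0, 0],
    [0.5, 0, 0, 40, 0],
    [0, 0, 0, 20, -9]
  ]
}}

```text
time: 15.28
tcp_pos: [0.5056, -0.1, 0.1645]
eef_rot: [1.792, 2.579, 0.001]
wrist_force: [0.9, 0.2, -1.0]
opening: 0.432
grip_force: 0.0
```

Emit:
{"method": "send_rows", "body": {
  "commands": [
    [0, 0, -15, 40, -10],
    [0, 0, -15, 20, -10],
    [0, 0, 0, 0, 0],
    [0, 0, 0, 0, 0]
  ]
}}

```text
time: 15.78
tcp_pos: [0.5048, -0.1294, 0.2223]
eef_rot: [-2.205, -2.236, 0.001]
wrist_force: [0.6, 0.6, -0.2]
opening: 0.021
grip_force: 0.0
```

```bash
python3 look.py w6
```

```text
[319. 159.] 919 [ 0.5049 -0.0987  0.0993] [ 505.4 -100.3] [10.2 69.5] ang 116.3
15.775 [ 0.5048 -0.1294  0.2223] closing ang 0.8 [ 0.41  0.32 -0.34  1.84  0.12  1.01  0.04] [ 0.61  0.59 -0.22] [-0.092 -0.095  0.045] [-0.001  0.    -1.   ]
```

View pics/w6.png

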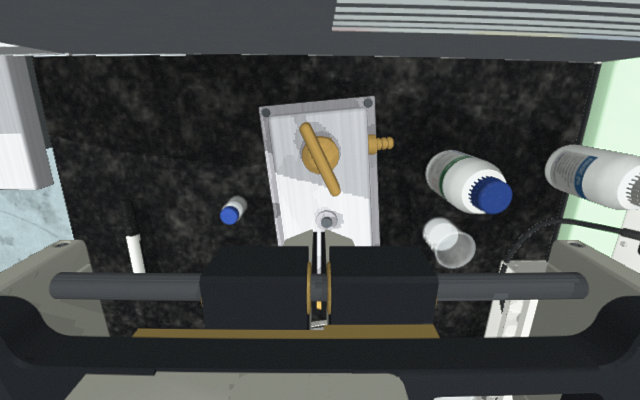

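The wrist view shows the bar at (320,155), now at 116°, so it has been turned 33°. I'll push the remaining ~60° with the closed fingers flat against its outer half, away from the cabinet.

Emit:
{"method": "send_rows", "body": {
  "commands": [
    [0, -3, -2, 0, -10],
    [0, -3, -2, 0, -10],
    [0, -3, -2, 0, -10],
    [0, -3, 0, 0, -10],
    [0, 0, 0, 0, -10]
  ]
}}

```text
time: 16.45
tcp_pos: [0.4926, -0.1353, 0.222]
eef_rot: [-2.947, -1.085, 0.003]
wrist_force: [1.3, -0.1, 0.6]
opening: 0.005
grip_force: 0.0
```

Emit:
{"method": "send_rows", "body": {
  "commands": [
    [0, 0, 0, -30, -10],
    [0, 0, 0, -40, -4.5],
    [0, 0, 0, -30, 0],
    [0, 0, 0, -20, 0],
    [0, 0, 0, 0, 0]
  ]
}}

```text
time: 17.08
tcp_pos: [0.4916, -0.1351, 0.1011]
eef_rot: [-3.057, -0.713, 0.007]
wrist_force: [-0.1, 0.0, -0.5]
opening: 0.002
grip_force: 0.0
```

```bash
python3 st.py; python3 - <<'E'
import numpy as np
for b in range(-64,8,4):
    r=np.radians(b);u=np.array([np.cos(r),np.sin(r)]);n=np.array([-u[1],u[0]])
    p=np.array([505.3,-100.4])+26*u-14.5*n; print(b,p.round(1),(p-q).round(1) if b>-64 else ''); q=p
E
```

```text
17.075 [ 0.4916 -0.1351  0.1011] closing ang -63.76 0.0022305286998730678 0.0 [-0.13  0.05 -0.54] [ 0.022 -0.008  0.017]
-64 [ 503.7 -130.1] 
-60 [ 505.7 -130.2] [ 2.1 -0. ]
-56 [ 507.8 -130.1] [2.1 0.1]
-52 [ 509.9 -129.8] [2.1 0.2]
-48 [ 511.9 -129.4] [2.  0.4]
-44 [ 513.9 -128.9] [2.  0.5]
-40 [ 515.9 -128.2] [2.  0.7]
-36 [ 517.8 -127.4] [1.9 0.8]
-32 [ 519.7 -126.5] [1.9 0.9]
-28 [ 521.4 -125.4] [1.8 1.1]
-24 [ 523.2 -124.2] [1.7 1.2]
-20 [ 524.8 -122.9] [1.6 1.3]
-16 [ 526.3 -121.5] [1.5 1.4]
-12 [ 527.7 -120. ] [1.4 1.5]
-8 [ 529.  -118.4] [1.3 1.6]
-4 [ 530.2 -116.7] [1.2 1.7]
0 [ 531.3 -114.9] [1.1 1.8]
4 [ 532.2 -113.1] [0.9 1.8]
```

Emit:
{"method": "send_rows", "body": {
  "commands": [
    [0, 4, 2, 0, 0],
    [0, 4, 2, 0, 0],
    [0, 3, 1, 0, 0],
    [0, 2.1, 0, 0, 4],
    [0, 2.1, 0.1, 0, 4]
  ]
}}

```text
time: 17.7
tcp_pos: [0.5078, -0.1316, 0.1035]
eef_rot: [3.002, 0.924, -0.003]
wrist_force: [-4.2, -2.7, 3.8]
opening: 0.005
grip_force: 2.4
```

```bash
python3 st.py
```

```text
17.7 [ 0.5078 -0.1316  0.1035] closing ang -55.79 0.004795526178637939 2.4262670427560806 [-4.16 -2.67  3.78] [-0.393  0.912 -0.019]
```

Emit:
{"method": "send_rows", "body": {
  "commands": [
    [0, 2.1, 0.2, 0, 4],
    [0, 2, 0.4, 0, 4],
    [0, 2, 0.5, 0, 4],
    [0, 2, 0.7, 0, 4],
    [0, 0, 0, 0, 0]
  ]
}}

```text
time: 18.32
tcp_pos: [0.5163, -0.1299, 0.1035]
eef_rot: [2.846, 1.329, -0.001]
wrist_force: [-4.0, -2.6, 3.8]
opening: 0.006
grip_force: 2.2
```

```bash
python3 look.py w7; python3 st.py
```

```text
[272. 232.] 3207 [ 0.5093 -0.1028  0.0989] [ 508.6 -104.4] [12.5 79.5] ang 138.5
18.325 [ 0.5163 -0.1299  0.1035] closing ang -40.0 [ 0.31  0.47 -0.22  1.95  0.15  0.74 -0.69] [-3.99 -2.62  3.77] [-0.574  0.652  0.001] [-0.001 -0.001 -1.   ]
18.375 [ 0.5164 -0.1298  0.1035] closing ang -40.02 0.003621270203743052 2.240286245942116 [-2.97 -3.47  3.66] [-0.667  0.681 -0.016]
```

Emit:
{"method": "send_rows", "body": {
  "commands": [
    [0, 1.9, 1.3, 0, 4],
    [0, 1.9, 1.4, 0, 4],
    [0, 1.8, 1.5, 0, 4],
    [0, 1.7, 1.2, 0, 4],
    [0, 1.6, 1.3, 0, 4]
  ]
}}

```text
time: 19.0
tcp_pos: [0.5261, -0.1239, 0.1036]
eef_rot: [2.571, 1.802, 0.0]
wrist_force: [-0.9, -5.2, 0.4]
opening: 0.004
grip_force: 2.8
```

```bash
python3 st.py
```

```text
19.0 [ 0.5261 -0.1239  0.1036] closing ang -19.92 0.004416682443999054 2.7915213257074356 [-0.91 -5.2   0.45] [-1.29   0.076 -0.046]
```

Emit:
{"method": "send_rows", "body": {
  "commands": [
    [0, 1.5, 1.4, 0, 4],
    [0, 1.4, 1.5, 0, 4],
    [0, 1.3, 1.6, 0, 4],
    [0, 1.2, 1.7, 0, 4],
    [0, 0, 0, 0, 0]
  ]
}}

```text
time: 19.62
tcp_pos: [0.532, -0.1172, 0.1036]
eef_rot: [2.296, 2.141, 0.001]
wrist_force: [1.9, -5.8, 0.0]
opening: 0.007
grip_force: 2.6
```

```bash
python3 look.py w8
```

```text
[272. 233.] 3135 [ 0.51   -0.0999  0.0989] [ 510.8 -101.4] [12.5 78.4] ang 175.5
19.625 [ 0.532  -0.1172  0.1036] closing ang -4.0 [ 0.4   0.51 -0.38  1.91  0.26  0.78 -0.2 ] [ 1.87 -5.84  0.04] [-1.221 -0.263  0.011] [ 0.002 -0.001 -1.   ]
```

Emit:
{"method": "send_rows", "body": {
  "commands": [
    [0, 0, -6, 0, 0],
    [0, 0, -8, 0, 0],
    [0, 0, 0, 40, 0],
    [0, 0, 0, 50, 0],
    [0, 0, -10, 40, 0]
  ]
}}

```text
time: 20.3
tcp_pos: [0.5313, -0.1395, 0.2352]
eef_rot: [2.294, 2.146, 0.002]
wrist_force: [-1.0, 0.0, 0.2]
opening: 0.003
grip_force: 0.0
```

Emit:
{"method": "send_rows", "body": {
  "commands": [
    [0, -10, -20, 10, 0],
    [0, 0, 0, 0, 0],
    [0, 0, 0, 0, 0]
  ]
}}

```text
time: 20.68
tcp_pos: [0.5208, -0.1596, 0.2426]
eef_rot: [-2.295, -2.144, -0.0]
wrist_force: [-0.2, 0.8, 0.0]
opening: 0.008
grip_force: 0.0
```

```bash
python3 look.py w9
```

```text
[297. 125.] 870 [ 0.5056 -0.1     0.0993] [ 505.6 -100.4] [10.3 69.7] ang 172.9
20.675 [ 0.5208 -0.1596  0.2426] closing ang -3.9 [ 0.52  0.35 -0.42  1.75  0.16  1.08 -0.02] [-0.17  0.84  0.02] [ 0.009 -0.083  0.016] [-0.001  0.001 -1.   ]
```

View pics/w9.png

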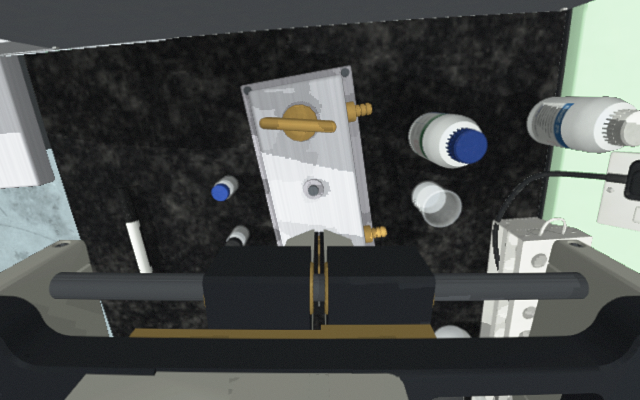

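The left bar at (297,125) is now at 172.9°, turned +89°. The right cap has turned -89.5°. The vials at (225,190) and (237,238) and the bottle and beaker are still upright, and the gripper is clear.

```bash
python3 -c "
from rig import arm
print(arm.hand_in())"
```

```text
the job is handed in; nothing more can be done
None
```

Both caps are backed off about a quarter turn: the right one 89.5° clockwise (the left-hand thread) and the left one 89° anticlockwise. Both are released, neither was forced against its stop, the vials, bottle and beaker were left standing, and the job is handed in.

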